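Bring the uncapped sauce bottle round to the chute and hold the carousel

ROBOT

A 6-joint arm with a two-finger parallel gripper is mounted at the origin on the work surface. World frame = base frame: x ahead of the robot, y to its left, z up, the work surface at z = 0. Lengths are in mm, angles in rad, forces in N, time in s.
With the tool pointing down it reaches from about 350 to 975 mm from the base axis. Payload 7.1 kg.
Tool frame: the origin (TCP) lies on the centre line of the jaws, within the pads' length; the fingertips stand 17 mm ahead of it and the grasp point (between the pads) lies 2 mm behind it (tip_extent is the distance from the TCP to the fingertips, in mm); z points along the fingers, y is the line along which they close (so a half turn about z gives the same grasp; the last joint's range is limited). The gripper opens to 88 mm and grips with 3 to 60 N. Pads are 20 mm wide; open, the fingers measure 115 mm over their backs; the gripper's body (75 mm by 178 mm) begins 61 mm behind the grasp point.
Start: joints at [-1.343, 0.423, 1.63, -0, 1.089, -0.019], TCP at [152.708, -606.041, 239.675] pointing down, gripper open.
Joint ranges: [-3, 3], [-0.9, 2.11], [0.09, 2.58], [-1.31, 4.45], [0.11, 2.69], [-2.54, 2.54]. Speed limits (rad/s): [2.39, 2.39, 3.01, 3.14, 3.14, 3.14].

INTERFACE

Orientations are given as a rotation vector (axis times angle).
In Python, from workcell import get_obs, get_image, camera_model, close_job, look_for, outline_of, pinpoint, tip_extent gives the robot as it stands.
- The arm moves only by the shell command python3 -m jog 'ROWS'. ROWS is text: rows parted by semicolons, each of 7 numbers parted by spaces: the shift along the tool's x, y, z as a fraction of full scale, then the turn, a rotation vector about the tool's x, y, z as a fraction of full scale, then the closure, from -1 (fully open) to 1 (shut). A call has 1 to 8 rows; each row is the pose to reach, as a shift and turn from the pose commanded when the call began, along the tool's axes at that moment; what a row does not reach only later rows make up. Full scale, the value 1, is 0.2 m for a shift and 30 degrees for a turn. A row lasts 1/10 s, in which the tool goes at most 50 mm and 8.59 degrees, less where a joint would pass 70% of its speed; a pose out of reach is approached as far as the arm can. A call with a number of a shift or a turn outside -1 to 1 is refused whole. A call with a gripper value outside its range is refused whole. The fingers move at their own pace and stop on an object; the grip force is fixed at half the most. Time passes only in rows, so rows that repeat a pose let the fingers close. It gives the time, the measured TCP pose, the force, the opening and the grip force at its end, in the units of the state.
- get_obs(): the state, without advancing time (a new reading comes with each control period).
- get_image(name): name is "scene" or "top" or "wrist"; returns the picture (384x512x3 uint8, red, green, blue); there is no depth.
- camera_model(name): a dict with "fx", "fy", "cx", "cy" (pixels), "origin" and "orientation" of the camera in the world; the wrist camera has in their place "tool_from_camera" (4x4, takes a point from camera to tool coordinates, whose origin is the TCP and whose axes are the flange's). Camera axes: x right, y down, z forward; pixel columns grow to the right and rows downward; lengths in mm; the calibration is good to about 2 mm. A picture is of the moment at which its call begins: read the wrist's pose just before it. camera_model takes no time and is no camera call.
- close_job(): hands the job in; it is judged then, once.
Trained networks look in the newest picture that a camera, given by its name, has taken for a name from the list of things; names that differ only in an ending like _2 or _b are one class to them, and where a whole thing is asked for, a point or a joint stands for the part that bears it (a point fixed in the world has none). Each returns a list of dicts, best first, with "confidence" (0 to 1); they miss things now and then, are a little off and sometimes report something else, mostly with a low value. They report only what shows in the picture. A call takes as long as a camera call. They do not tell look-alikes from the thing itself.
- look_for(target, camera): "xyz" ([x, y, z] in mm, in the coordinates of the camera as it stood for that picture, good to about 4 mm: the middle of the surface that is visible of it).
- outline_of(target, camera): "mask" (384x512 bool, what is visible of it).
- pinpoint(target, camera): "xyz" ([x, y, z] in mm, in the coordinates of the camera as it stood for that picture, good to about 4 mm: a listed point, or the origin of a listed thing).
The state is a dict: "t": time; "qpos": joint angles; "qvel": joint speeds; "joint_torque": joint torques, N m; "ee_pos": TCP position; "orientation": TCP orientation; "ft_force": force on the tool from outside, world axes, zero at the start; "moment": the same for the moment, N m; "width": finger opening in mm; "grasp_force": force on a finger pad.
Only numpy, scipy, OpenCV 4.12 (cv2) and the standard library are available. Lean on these libraries where they do the work, as an engineer would, in place of code of your own. Each camera call takes 0.05 s, during which the arm holds its last target. There are 200 camera calls.

TASK

One bottle on the hand-turned packing carousel has come through without its cap. Twist the black brake-release knob beside the carousel clockwise to its stop and let it spring back, so that the brake is thrown off, then turn the carousel by the T-handle on its centre post until the uncapped bottle stands in the middle of the gap in the guard rail, at the head of the chute. Finish still gripping the T-handle and holding the carousel steady there so I can cap that bottle; keep all the bottles standing in their pockets and leave the other things on the bench where they are.

Things in the scene. Friction and masses are not known exactly. Their poses are not given: they have to be found in the camera images.
- base: fixed base of the packing carousel, a round grey foot 330 mm across; origin on the bench under the turning axis; its own +x points through the middle of the rail gap and along the chute. Steel guard rail (8 mm rod on posts) all round at 158 mm radius, 120 mm above the bench, but for the gap about 98 mm wide
- gap (a point): the place for the uncapped bottle: on the plate, 105 mm from the turning axis, exactly in the middle of the rail gap, 50 mm above the bench; fixed to the base, same axes. The sheet-metal chute and its two side rails (120 mm high) run from the gap to 250 mm from the axis
- plate: aluminium turning plate, 280 mm across, top 50 mm above the bench; origin on its vertical axis at the plate's top. Turns either way without end. Six grey pockets (55 mm across, 45 mm deep), 60 deg apart at 105 mm radius, hold six bottles. Brake on: about 1 N m to drag it round; off: about 0.06 N m, and it coasts a little
- t_handle: black T-handle fixed on the plate's centre post; origin at the middle of the bar and on the turning axis, 233 mm above the bench; the bar is 80 mm long along its own x, 16 mm thick (y) and 26 mm high; below it a round post 14 mm across. The capped bottles round it reach 226 mm above the bench
- knob_grip (a point): grip point on the bar of the brake-release knob, on its vertical turning axis, 99 mm above the bench; the bar is 52 mm long along the point's x, 15 mm thick (y), its top 109 mm above the bench, on a round skirt 50 mm across whose top is at 75 mm. Its housing (78 x 76 mm, 64 mm high) stands 228 mm from the axis, 93 deg clockwise from the gap seen from above
- knob (a joint): angle of the brake-release knob: 0 at rest, grows clockwise seen from above, stop at 1.0 rad; a spring brings it back to 0 when let go; turning it takes up to about 0.3 N m
- brake (a joint): position of the brake shoe (m): about 0 pressed on the plate's rim (brake on), 0.013 drawn right off (brake off). The knob's cam draws it off and past mid-travel an over-centre spring snaps it off, where it stays by itself after the knob has gone back
- open_bottle: the bottle without a cap: bare slim neck 21 mm across, 161 mm tall, otherwise like the others (0.29 kg, 47 mm in diameter; origin at the centre of its underside)
- capped_1: one of the five capped 150 ml sauce bottles in the carousel's pockets (176 mm tall with its black cap 29 mm across; 0.29 kg, 47 mm in diameter; origin at the centre of its underside)
- capped_2: one of the five capped 150 ml sauce bottles in the carousel's pockets (176 mm tall with its black cap 29 mm across; 0.29 kg, 47 mm in diameter; origin at the centre of its underside)
- capped_3: one of the five capped 150 ml sauce bottles in the carousel's pockets (176 mm tall with its black cap 29 mm across; 0.29 kg, 47 mm in diameter; origin at the centre of its underside)
- capped_4: one of the five capped 150 ml sauce bottles in the carousel's pockets (176 mm tall with its black cap 29 mm across; 0.29 kg, 47 mm in diameter; origin at the centre of its underside)
- capped_5: one of the five capped 150 ml sauce bottles in the carousel's pockets (176 mm tall with its black cap 29 mm across; 0.29 kg, 47 mm in diameter; origin at the centre of its underside)
- bowl: bystander: white plastic bowl of loose black caps, 236 mm across, 78 mm high; origin under its centre
- spare_1: bystander: capped sauce bottle standing on the bench, 176 mm tall (0.29 kg, 47 mm in diameter; origin at the centre of its underside)
- spare_2: bystander: another capped sauce bottle standing on the bench, 176 mm tall (0.29 kg, 47 mm in diameter; origin at the centre of its underside)
- tape: bystander: ring-shaped roll of label tape lying flat, 90 mm across, 25 mm high; origin under its centre
Not all that is in view belongs to the job. Leave any blue or turquoise look-alike of the capped_4 alone.

How it is judged (in metres and radians):
On the way, in this order (a step that is already met when the one before it is completed fails the run):
1. the knob is twisted clockwise to its stop and the brake is thrown off (value of joint knob above 0.93 rad and value of joint brake above 0.009 m), for 0.1 s.
2. the knob is let go and has sprung back (value of joint knob below 0.12 rad and contact force between the fingers and anything else below 0.2 N), for 0.1 s.
At the end, for the whole second after the job is handed in: through the last second: the uncapped bottle within 12 mm of the middle of the rail gap, the plate not turning (under 0.05 rad/s), the fingers gripping the T-handle with more than 4 N, the brake still off and the knob sprung back, all six bottles upright (within 0.12 rad) and seated in their pockets (horizontal distance between open_bottle and gap below 0.012 m and angular speed of plate below 0.05 rad/s and contact force between the fingers and t_handle above 4 N and value of joint brake above 0.009 m and value of joint knob below 0.12 rad and angle between each of open_bottle, capped_1, capped_2, capped_3, capped_4, capped_5's own z axis and vertical below 0.12 rad and z of each of open_bottle, capped_1, capped_2, capped_3, capped_4, capped_5 in the frame of plate below 0.01 m and horizontal distance between each of open_bottle, capped_1, capped_2, capped_3, capped_4, capped_5 and plate below 0.115 m); the arm keeps its last pose, push and grip.
It fails at once if a bystander is disturbed: the bowl of caps (distance of bowl from where it was at the start of the episode above 0.02 m).
It fails at once if a bystander is disturbed: a spare bottle (distance of spare_1 from where it was at the start of the episode above 0.02 m).
It fails at once if a bystander is disturbed: a spare bottle (distance of spare_2 from where it was at the start of the episode above 0.02 m).
It fails at once if a bystander is disturbed: the roll of tape (distance of tape from where it was at the start of the episode above 0.02 m).
It fails at once if a bottle on the carousel is knocked over (angle between any of open_bottle, capped_1, capped_2, capped_3, capped_4, capped_5's own z axis and vertical above 0.35 rad).
It also fails if it takes over 67 s, if anything falls off the work surface, if the arm or the gripper's body presses on something with over 40 N, if the wrist force passes 120 N, or if a joint passes its speed limit or range.

## Working session

There is one attempt and no reset: what is moved stays moved. The work goes in short steps, Python scripts to look and compute and a shell command to move; the robot and the scene stay as the last step left them, time stands still between calls to the robot, and variables do not carry over. Pictures are saved under pics/ and viewed, at most 10 in all, crops included, and the job is handed in when it is done.

```bash
mkdir -p pics; ls; cat > h.py <<'E'
import numpy as np, cv2
from scipy.spatial.transform import Rotation as R
from workcell import *
def cam(name):
    m=camera_model(name)
    if 'origin' in m:
        o=np.array(m['orientation'],float); Rm=R.from_rotvec(o).as_matrix() if o.shape==(3,) else o
        return m,Rm,np.array(m['origin'],float)
    s=get_obs(); T=np.array(m['tool_from_camera'])
    Rt=R.from_rotvec(s['orientation']).as_matrix()
    return m,Rt@T[:3,:3],Rt@T[:3,3]+np.array(s['ee_pos'])
def snap(name,f=None):
    c=cam(name); im=get_image(name)
    if f: cv2.imwrite('pics/'+f,im[:,:,::-1])
    return c,im
def pts(fn,t,name,c):
    return [(np.round(c[1]@np.array(d['xyz'])+c[2],1).tolist(),round(d['confidence'],2)) for d in fn(t,name)]
def ray(c,u,v):
    m=c[0]; d=c[1]@np.array([(u-m['cx'])/m['fx'],(v-m['cy'])/m['fy'],1]); return c[2],d
def atz(c,u,v,z):
    o,d=ray(c,u,v); return o+d*(z-o[2])/d[2]
def proj(c,p):
    m=c[0]; q=c[1].T@(np.array(p)-c[2]); return m['fx']*q[0]/q[2]+m['cx'],m['fy']*q[1]/q[2]+m['cy']
E
python3 - <<'E'
from h import *
s=get_obs(); print(s)
for n in('scene','top'):
    print(camera_model(n))
    c,im=snap(n,n+'0.png')
    for t in('knob_grip','t_handle','plate','base','gap','open_bottle','capped_1','bowl','tape'):
        print(n,t,pts(pinpoint,t,n,c)[:8])
E
```

```text
pics
{'t': 0.0, 'qpos': array([-1.34299420e+00,  4.23852203e-01,  1.63065773e+00,  2.88214783e-05,
        1.08859357e+00, -1.89791790e-02]), 'qvel': array([-1.99072472e-04,  4.57417577e-04,  3.05212418e-04,  1.38612520e-03,
       -1.00245775e-03,  8.87653604e-05]), 'joint_torque': array([ 9.97203533e-04, -5.44628656e+01, -2.73666930e+01,  6.44274708e-02,
        2.29074742e-02, -1.06570149e-04]), 'ee_pos': array([ 152.60638581, -605.55336898,  238.90725885]), 'orientation': array([-3.11621595e+00, -3.86454134e-01,  2.07367502e-04]), 'ft_force': array([-0.32169382,  0.07600425, -0.33280179]), 'moment': array([-0.03228587, -0.02141228, -0.01995424]), 'grasp_force': 0.0, 'width': 87.96156685034006}
{'fx': 494.59651678424245, 'fy': 494.59651678424245, 'cx': 256.31994602322425, 'cy': 185.87519508325738, 'origin': array([ 1696.11720593, -1018.3511513 ,  1075.86253421]), 'orientation': array([-1.99154586, -0.83296591,  0.49111989])}
scene knob_grip [([475.0, -165.3, 98.3], 0.48)]
scene t_handle [([573.0, 40.6, 234.3], 0.7)]
scene plate []
scene base [([577.0, 43.7, -1.4], 0.65), ([443.4, 
[... 510 characters left out ...]
255728322, 'origin': array([ 501.97688469,    9.44291017, 1236.22079962]), 'orientation': array([-2.19561231,  2.17359368, -0.09535602])}
top knob_grip [([476.9, -160.8, 95.7], 0.76)]
top t_handle [([569.2, 46.7, 235.5], 0.71), ([477.9, 92.9, 47.0], 0.18)]
top plate []
top base []
top gap [([670.2, 8.6, 55.6], 0.76)]
top open_bottle [([564.9, 152.4, 49.5], 0.46)]
top capped_1 [([838.8, 150.0, -1.4], 0.84), ([727.3, -248.4, -0.6], 0.77), ([656.7, 107.1, 53.0], 0.67), ([664.0, -1.6, 49.9], 0.59), ([481.0, 94.4, 49.2], 0.58), ([576.6, -57.8, 52.3], 0.54), ([485.5, -11.6, 53.4], 0.45), ([478.1, -161.1, 96.1], 0.17)]
top bowl [([547.4, 502.9, -2.4], 0.72), ([664.4, -1.2, 51.5], 0.55)]
top tape []
```

View pics/scene0.png

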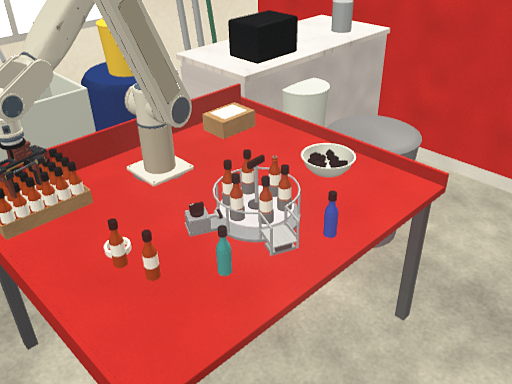

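View pics/top0.png

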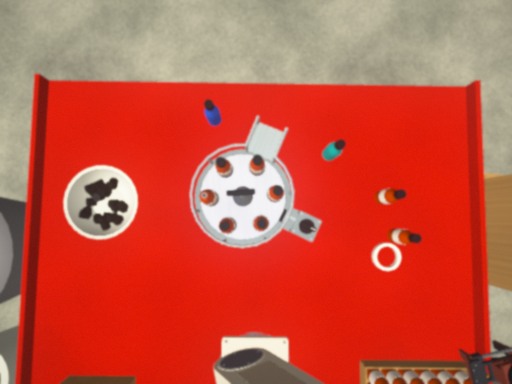

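The carousel is at about pixel (243,195) in the top view, its chute towards (267,140), the knob at (305,226). The open bottle is on the left at (208,197), and the T-handle bar lies roughly horizontal, along world y. Blue and turquoise bottles are decoys. I'll move above the knob next.

```bash
cat >> h.py <<'E'
def go(p,yaw=None,tilt0=True):
    """fractions for a move to TCP p; yaw = world direction (deg) of tool y, tool down"""
    s=get_obs(); Rt=R.from_rotvec(s['orientation']).as_matrix(); d=Rt.T@(np.array(p)-s['ee_pos'])
    cur=np.degrees(np.arctan2(Rt[1,1],Rt[0,1]))
    print('at',np.round(s['ee_pos'],1),'yaw',round(cur,1),'q',np.round(s['qpos'],2),'w',round(s['width'],1))
    print('shift',np.round(d/200,3),end=' ')
    if yaw is not None:
        y=np.radians(yaw); G=np.array([[-np.sin(y),np.cos(y),0],[np.cos(y),np.sin(y),0],[0,0,-1]]).T
        G=np.column_stack([np.cross([np.cos(y),np.sin(y),0],[0,0,-1]),[np.cos(y),np.sin(y),0],[0,0,-1]])
        print('turn',np.round(np.degrees(R.from_matrix(Rt.T@G).as_rotvec())/30,3),end='')
    print()
E
python3 -c "
from h import *
print(camera_model('wrist'))
go([440,-200,360])"
```

```text
{'fx': 317.95591166688763, 'fy': 317.95591166688763, 'cx': 251.99379196390717, 'cy': 188.17632630592752, 'tool_from_camera': array([[-5.97481113e-04, -9.59637364e-01, -2.81239708e-01,
         7.63365142e+01],
       [ 9.99999741e-01, -4.60276040e-04, -5.53914927e-04,
         2.42823475e-01],
       [ 4.02109561e-04, -2.81239966e-01,  9.59637390e-01,
        -1.44403812e+02],
       [ 0.00000000e+00,  0.00000000e+00,  0.00000000e+00,
         1.00000000e+00]])}
at [ 152.7 -606.   239.7] yaw -75.9 q [-1.34  0.42  1.63 -0.    1.09 -0.02] w 87.6
shift [ 1.889 -1.618 -0.602]
```

```bash
python3 -m jog '0 0 -0.3 0 0 0 -1;0.25 -0.2 -0.6 0 0 0 -1;0.5 -0.4 -0.6 0 0 0 -1;0.7 -0.6 -0.6 0 0 0 -1;0.95 -0.8 -0.6 0 0 0 -1;0.95 -0.8 -0.6 0 0 0 -1;0.95 -0.8 -0.6 0 0 0 -1'; python3 -m jog '0.95 -0.8 0 0 0 0 -1;0.95 -0.8 0 0 0 0 -1;0.95 -0.8 0 0 0 0 -1;0.95 -0.8 0 0 0 0 -1;0.95 -0.8 0 0 0 0 -1;0.95 -0.8 0 0 0 0 -1;0.95 -0.8 0 0 0 0 -1;0.95 -0.8 0 0 0 0 -1'
python3 - <<'E'
from h import *
c,im=snap('wrist','w1.png')
print(c[2])
for t in('knob_grip','t_handle','gap','base'):
    print(t,pts(pinpoint,t,'wrist',c)[:3])
go([440,-200,360])
E
```

```text
t: 1.7
ee_pos: [299.4, -401.5, 360.4]
orientation: [3.117, 0.39, 0.002]
ft_force: [-0.2, -0.9, 0.5]
width: 87.6
grasp_force: 0.0
t: 2.5
ee_pos: [442.5, -203.5, 359.6]
orientation: [3.118, 0.386, -0.001]
ft_force: [-0.1, -0.5, -0.2]
width: 87.7
grasp_force: 0.0
[ 516.66465037 -185.12947567  503.98306089]
knob_grip [([472.9, -164.0, 96.5], 0.69)]
t_handle [([447.3, -473.0, 0.6], 0.39)]
gap []
base []
at [ 442.4 -203.9  359.7] yaw -76.0 q [-0.46  0.09  1.79 -0.    1.26  0.87] w 87.7
shift [-0.007 -0.022 -0.002]
```

View pics/w1.png

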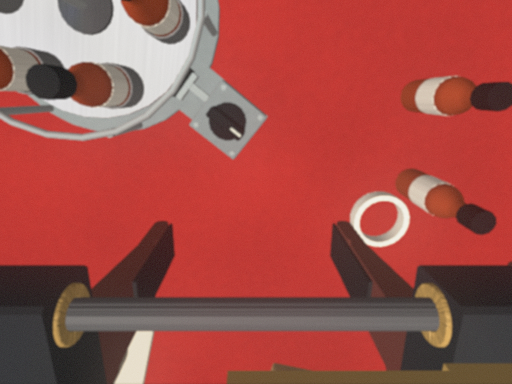

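The knob sits at (226,122) with a pale pointer toward (237,133); its housing is the grey square around it. I'll zoom in for the bar direction.

```bash
python3 - <<'E'
from h import *
im=cv2.imread('pics/w1.png')
cr=cv2.resize(im[80:165,175:280],None,fx=6,fy=6,interpolation=cv2.INTER_CUBIC)
cr=np.clip(cr.astype(float)*1.6,0,255).astype(np.uint8)
cv2.imwrite('pics/w1c.png',cr)
E
```

```text
(no output)
```

View pics/w1c.png

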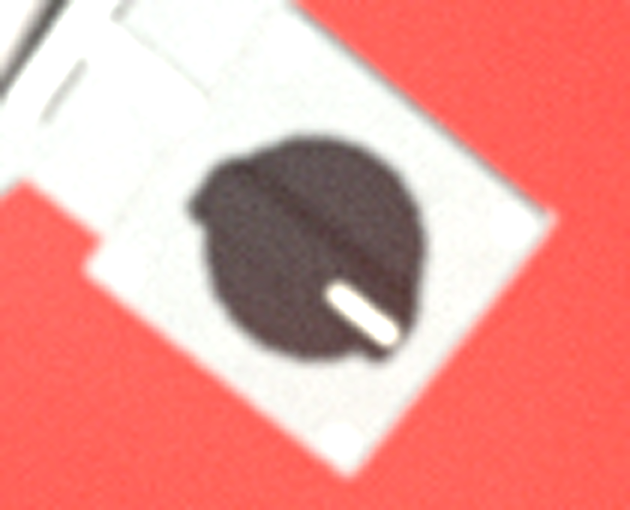

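```bash
python3 - <<'E'
from h import *
c=cam('wrist')
P=lambda u,v:atz(c,175+u/6,80+v/6,109)[:2]
f=lambda a,b:np.degrees(np.arctan2(*(P(*b)-P(*a))[::-1]))
print(f((220,185),(395,330)),f((335,292),(392,338)),f((250,170),(410,280)), (P(220,185)+P(395,330))/2, np.linalg.norm(P(220,185)-P(395,330)))
# second look for knob from scene & top, average
for n in('scene','top'):
    c=cam(n);get_image(n)
    for t in('knob_grip','t_handle','gap','open_bottle','capped_1'): print(n,t,pts(pinpoint,t,n,c))
E
```

```text
-115.696014114063 -114.99282632868518 -110.28464334910653 [ 477.02788111 -163.11391872] 45.439124898937095
scene knob_grip [([477.6, -164.7, 96.0], 0.63)]
scene t_handle [([570.8, 42.7, 234.5], 0.78), ([580.2, -59.2, 50.3], 0.2)]
scene gap [([664.2, 6.0, 49.9], 0.57)]
scene open_bottle [([557.4, 148.1, 50.6], 0.73)]
scene capped_1 [([662.0, -1.8, 44.8], 0.89), ([725.3, -250.8, -3.8], 0.85), ([840.1, 147.6, -3.2], 0.84), ([473.0, 89.2, 51.9], 0.7), ([581.2, -57.6, 47.9], 0.69), ([571.0, 45.1, 50.5], 0.6), ([655.4, 102.7, 48.1], 0.55)]
top knob_grip [([478.9, -162.4, 94.4], 0.57)]
top t_handle [([574.1, 42.8, 233.6], 0.71)]
top gap [([671.6, 7.4, 52.5], 0.89)]
top open_bottle [([564.7, 151.9, 48.5], 0.51)]
top capped_1 [([839.4, 150.7, 4.3], 0.91), ([658.0, 104.8, 52.0], 0.81), ([579.4, -56.7, 52.1], 0.64), ([724.1, -247.8, -2.1], 0.57), ([481.7, -10.4, 53.6], 0.46)]
```

```bash
python3 -c "
from h import *
go([477,-163.3,200],-24.5)"
```

```text
at [ 443.  -202.9  359.7] yaw -75.9 q [-0.45  0.09  1.79  0.    1.26  0.87] w 87.8
shift [ 0.213 -0.15   0.798] turn [-0.     0.    -1.712]
```

```bash
python3 -m jog '0.05 -0.05 0.2 0 0 -0.25 -1;0.1 -0.1 0.4 0 0 -0.5 -1;0.21 -0.15 0.4 0 0 -0.75 -1;0.21 -0.15 0.4 0 0 -0.9 -1;0.21 -0.15 0.4 0 0 -0.9 -1;0.21 -0.15 0.4 0 0 -0.9 -1'; python3 -m jog '0 0 0 0 0 -0.25 -1;0 0 0 0 0 -0.5 -1;0 0 0 0 0 -0.81 -1;0 0 0 0 0 -0.81 -1;0 0 0 0 0 -0.81 -1'
python3 - <<'E'
from h import *
c,im=snap('wrist','w2.png')
print(pts(pinpoint,'knob_grip','wrist',c)[:3])
for z in (99,): print([np.round(proj(c,p)) for p in ([477,-163.3,109],[487.8,-139.6,109],[466.2,-187,109])])
go([477,-163.3,98],-24.5)
E
```

```text
t: 3.95
ee_pos: [476.4, -163.6, 279.8]
orientation: [2.942, 1.101, 0.0]
ft_force: [-0.4, -0.5, 1.3]
width: 87.7
grasp_force: 0.0
t: 4.45
ee_pos: [476.3, -163.8, 279.9]
orientation: [2.647, 1.692, 0.0]
ft_force: [-0.3, -0.8, 0.7]
width: 88.0
grasp_force: 0.0
[([472.9, -164.3, 97.0], 0.67)]
[array([253., 173.]), array([253., 147.]), array([253., 197.])]
at [ 476.3 -163.7  279.8] yaw -24.8 q [-0.35  0.19  1.86  0.    1.09  0.08] w 87.8
shift [0.003 0.002 0.909] turn [ 0.    -0.    -0.009]
```

View pics/w2.png

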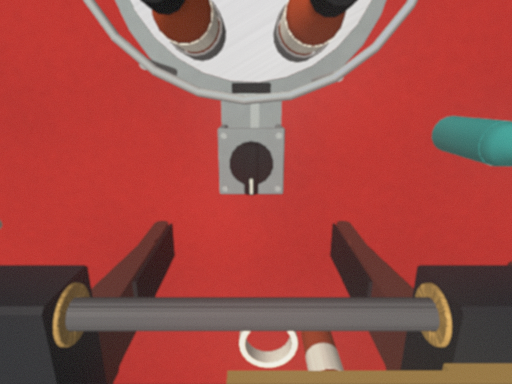

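The bar is vertical in the picture at column 251, with its lower end near row 195. That matches the prediction (253, 197), so I'll descend and grip.

```bash
python3 -m jog '0 0 0.2 0 0 0 -1;0 0 0.4 0 0 0 -1;0 0 0.6 0 0 0 -1;0 0 0.75 0 0 0 -1;0 0 0.85 0 0 0 -1;0 0 0.91 0 0 0 -1;0 0 0.91 0 0 0 -1'; python3 -m jog '0 0 0 0 0 0 0;0 0 0 0 0 0 1;0 0 0 0 0 0 1;0 0 0 0 0 0 1;0 0 0 0 0 0 1;0 0 0 0 0 0 1;0 0 0 0 0 0 1;0 0 0 0 0 0 1'; python3 -c "
from h import *
s=get_obs();print(s['moment'],s['ft_force']);go([477,-163.3,98],-24.5)"
```

```text
t: 5.25
ee_pos: [475.7, -163.3, 96.5]
orientation: [-2.643, -1.695, 0.002]
ft_force: [-0.2, 0.5, 0.5]
width: 87.7
grasp_force: 0.0
t: 6.05
ee_pos: [476.4, -163.5, 97.7]
orientation: [2.643, 1.698, -0.0]
ft_force: [-0.9, 0.2, 1.2]
width: 27.5
grasp_force: 0.0
[-0.02026303 -0.11944453 -0.04157632] [-0.9393874   0.18685963  1.24916444]
at [ 476.4 -163.5   97.7] yaw -24.6 q [-0.35  0.47  1.98 -0.    0.69  0.07] w 27.5
shift [ 0.002  0.002 -0.002] turn [-0.     0.    -0.002]
```

```bash
python3 -m jog '0 0 0 0 0 0 1;0 0 0 0 0 0 1;0 0 0 0 0 0 1;0 0 0 0 0 0 1;0 0 0 0 0 0 1'; python3 -c "
from h import *
s=get_obs();print(s['moment'],s['ft_force']);go([477,-163.3,98],-24.5)"
```

```text
t: 6.55
ee_pos: [475.5, -163.2, 97.6]
orientation: [-2.642, -1.697, 0.002]
ft_force: [-3.9, 2.4, 4.5]
width: 14.7
grasp_force: 30.0
[ 0.39651819  0.8406847  -0.03276605] [-3.85064065  2.37060249  4.50169726]
at [ 475.5 -163.2   97.6] yaw -24.6 q [-0.35  0.47  1.98  0.    0.69  0.07] w 14.7
shift [ 0.002  0.007 -0.002] turn [-0.004  0.    -0.002]
```

Gripped with 14.7 mm between the pads, matching the 15 mm bar. Now I'll twist clockwise.

```bash
python3 -m jog '0 0 0 0 0 0.2 1;0 0 0 0 0 0.4 1;0 0 0 0 0 0.6 1;0 0 0 0 0 0.8 1;0 0 0 0 0 1 1;0 0 0 0 0 1 1;0 0 0 0 0 1 1'; python3 -c "
from h import *
s=get_obs();print(s['moment'],s['ft_force']);go([477,-163.3,98],-84)"; python3 -m jog '0 0 0 0 0 0.2 1;0 0 0 0 0 0.4 1;0 0 0 0 0 0.6 1;0 0 0 0 0 0.8 1;0 0 0 0 0 0.9 1;0 0 0 0 0 0.9 1;0 0 0 0 0 0.9 1'; python3 -c "
from h import *
s=get_obs();print(s['moment'],s['ft_force']);go([477,-163.3,98],-84)"
```

```text
t: 7.25
ee_pos: [474.6, -162.4, 97.5]
orientation: [-2.99, -0.956, 0.005]
ft_force: [-7.4, 5.8, 10.0]
width: 15.0
grasp_force: 30.0
[1.09162937 1.26096674 0.14843968] [-7.38724409  5.82592413 10.02832453]
at [ 474.6 -162.4   97.5] yaw -54.5 q [-0.35  0.47  1.98  0.    0.69  0.6 ] w 15.0
shift [ 0.007  0.011 -0.002] turn [-0.006  0.006  0.982]
t: 7.95
ee_pos: [474.1, -161.4, 97.5]
orientation: [-3.129, -0.231, 0.007]
ft_force: [-8.1, 11.5, 12.1]
width: 14.9
grasp_force: 30.0
[2.21813755 1.25301007 0.19381228] [-8.0790049  11.45092536 12.09070766]
at [ 474.1 -161.4   97.5] yaw -81.6 q [-0.35  0.47  1.99  0.    0.69  1.07] w 14.9
shift [ 0.013  0.011 -0.002] turn [-0.008  0.008  0.081]
```

```bash
python3 -m jog '0 0 0 0 0 0.1 1;0 0 0 0 0 0.2 1;0 0 0 0 0 0.2 1;0 0 0 0 0 0.2 1'; python3 -c "
from h import *
s=get_obs();print(s['moment'],s['ft_force']);go([477,-163.3,98],-84)"
```

```text
t: 8.35
ee_pos: [473.7, -161.5, 97.5]
orientation: [-3.138, -0.07, 0.009]
ft_force: [-9.2, 12.1, 13.5]
width: 15.8
grasp_force: 31.6
[2.11300321 1.48334685 0.82928084] [-9.17648265 12.0911885  13.4886306 ]
at [ 473.7 -161.5   97.5] yaw -87.5 q [-0.35  0.47  1.99  0.    0.69  1.17] w 15.8
shift [ 0.016  0.01  -0.003] turn [-0.007  0.011 -0.115]
```

The moment jumped to 0.83 N m and the pads opened to 15.8 mm, so the knob is at its stop. I'll release it.

```bash
python3 -m jog '0 0 0 0 0 0 1;0 0 0 0 0 0 -1;0 0 0 0 0 0 -1;0 0 0 0 0 0 -1;0 0 0 0 0 0 -1;0 0 0 0 0 0 -1;0 0 0 0 0 0 -1;0 0 0 0 0 0 -1'; python3 -m jog '0 0 0 0 0 0 -1;0 0 0 0 0 0 -1;0 0 0 0 0 0 -1;0 0 0 0 0 0 -1;0 0 0 0 0 0 -1;0 0 0 0 0 0 -1;0 0 0 0 0 0 -1;0 0 0 0 0 0 -1'; python3 -m jog '0 0 -0.2 0 0 0 -1;0 0 -0.4 0 0 0 -1;0 0 -0.6 0 0 0 -1;0 0 -0.8 0 0 0 -1;0 0 -1 0 0 0 -1;0 0 -1 0 0 0 -1'; python3 - <<'E'
from h import *
c,im=snap('wrist','w3.png'); print(get_obs()['ft_force']); go([571.5,44.5,340],-45)
E
```

```text
t: 9.15
ee_pos: [477.7, -164.0, 98.0]
orientation: [3.14, 0.066, 0.004]
ft_force: [-1.0, 0.0, 0.7]
width: 68.4
grasp_force: 0.0
t: 9.95
ee_pos: [476.4, -163.5, 97.7]
orientation: [3.141, 0.067, 0.0]
ft_force: [-0.1, 1.3, 0.5]
width: 87.9
grasp_force: 0.0
t: 10.55
ee_pos: [479.1, -164.5, 303.2]
orientation: [3.137, 0.067, 0.015]
ft_force: [-0.6, 0.5, -0.2]
width: 87.9
grasp_force: 0.0
[-0.47896347  0.54477302 -0.9210553 ]
at [ 477.8 -164.1  300.4] yaw -87.6 q [-0.35  0.17  1.83  0.    1.13  1.17] w 87.8
shift [ 0.514 -1.021 -0.197] turn [ 0.008 -0.009 -1.419]
```

View pics/w3.png

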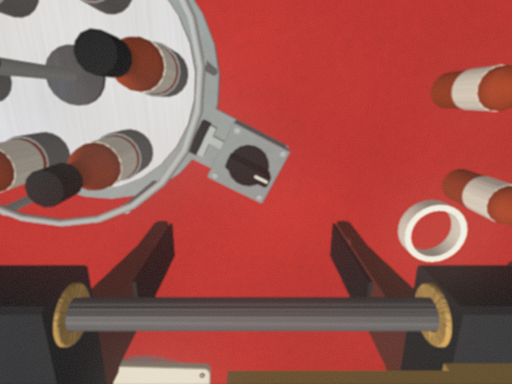

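The knob is back at rest, its pointer at (262,180) along the housing axis. The dark brake shoe at (200,135) has moved about 14 mm toward the housing compared with w2, so the brake is off. Next, the T-handle.

```bash
python3 -m jog '0.1 -0.2 -0.2 0 0 -0.25 -1;0.2 -0.4 -0.2 0 0 -0.5 -1;0.3 -0.6 -0.2 0 0 -0.75 -1;0.4 -0.8 -0.2 0 0 -1 -1;0.5 -1 -0.2 0 0 -1 -1;0.5 -1 -0.2 0 0 -1 -1;0.5 -1 -0.2 0 0 -1 -1'; python3 -m jog '0 0 0 0 0 -0.25 -1;0 0 0 0 0 -0.5 -1;0 0 0 0 0 -0.75 -1;0 0 0 0 0 -1 -1;0 0 0 0 0 -1 -1'; python3 - <<'E'
from h import *
for n in('wrist','top','scene'):
    c,im=snap(n,n+'4.png')
    for t in('t_handle','gap','open_bottle','capped_1'): print(n,t,pts(pinpoint,t,n,c))
    for d in outline_of('t_handle',n)[:1]:
        m=d['mask']; v,u=np.nonzero(m); P=np.array([atz(c,a,b,246)[:2] for a,b in zip(u,v)]); C=P.mean(0)
        w,V=np.linalg.eigh(np.cov((P-C).T)); print(n,'bar',d['confidence'],C,np.degrees(np.arctan2(V[1,1],V[0,1])),4*np.sqrt(w)*.87)
go([571.5,44.5,340],0)
E
```

```text
t: 11.3
ee_pos: [567.1, 41.3, 335.7]
orientation: [-3.015, -0.881, 0.005]
ft_force: [-0.4, 0.1, -0.6]
width: 87.7
grasp_force: 0.0
t: 11.8
ee_pos: [567.0, 39.0, 336.9]
orientation: [-2.687, -1.627, 0.002]
ft_force: [0.3, 0.4, -0.5]
width: 87.9
grasp_force: 0.0
wrist t_handle [([571.4, 46.2, 230.5], 0.69)]
wrist gap []
wrist open_bottle [([562.7, 151.7, 50.2], 0.84)]
wrist capped_1 [([471.6, 91.1, 47.6], 0.89), ([485.8, -9.9, 52.2], 0.67), ([578.5, -61.0, 48.4], 0.58), ([668.4, -0.7, 46.9], 0.58), ([658.3, 105.8, 50.1], 0.57)]
wrist bar 0.6 [572.92831859  51.10993064] 91.67389352622003 [20.45902303 76.95594809]
top t_handle []
top gap []
top open_bottle [([573.6, -423.6, 4.8], 0.74)]
top capped_1 [([724.4, -247.4, -2.3], 0.83), ([840.8, 151.2, -0.6], 0.73), ([477.8, 92.2, 47.8], 0.61), ([483.4, -14.2, 53.0], 0.57), ([579.6, -57.4, 52.5], 0.45)]
top bar 0.32 [ 453.34751608 -400.9417184 ] 83.20910352099476 [35.81370004 85.38181727]
scene t_handle [([570.9, 42.2, 232.9], 0.79), ([475.2, -163.2, 100.7], 0.55)]
scene gap [([665.1, 10.8, 47.3], 0.79)]
scene open_bottle [([559.4, 149.2, 48.0], 0.59)]
scene capped_1 [([840.0, 149.1, -0.8], 0.89), ([474.0, 85.3, 50.1], 0.7), ([720.4, -249.8, -2.2], 0.69), ([580.9, -56.8, 50.2], 0.65), ([482.3, -14.9, 49.9], 0.64), ([656.6, 105.3, 49.6], 0.6), ([662.5, -0.4, 48.8], 0.56)]
scene bar 0.61 [639.51377579 -21.40109374] 136.30433724745433 [ 38.73580969 306.64554533]
at [567.8  40.6 337.7] yaw -27.6 q [0.05 0.24 1.66 0.   1.24 0.53] w 87.6
shift [ 0.026  0.007 -0.012] turn [ 0.    -0.    -0.919]
```

View pics/wrist4.png

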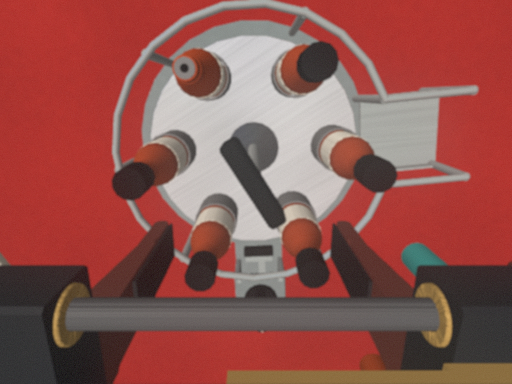

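The uncapped bottle is at (195,70) and the T-bar runs from (232,148) to (274,215). The chute rails start at about (385,99) and (395,184), with outer ends at (475,90) and (467,177).

```bash
python3 - <<'E'
from h import *
from scipy.optimize import least_squares
c=cam('wrist'); A=lambda u,v,z:atz(c,u,v,z)[:2]
ang=lambda d:np.degrees(np.arctan2(d[1],d[0]))
b1,b2=A(230,147,246),A(275,217,246); print('bar',(b1+b2)/2,ang(b1-b2),np.linalg.norm(b1-b2))
r=[A(*p,120) for p in((385,99),(475,90),(395,184),(467,177))]; print('rails',r,ang(r[1]-r[0]),ang(r[3]-r[2]))
cc=(r[0]+r[2])/2; 
W=[[562.7,151.7],[658.3,105.8],[668.4,-.7],[578.5,-61],[485.8,-9.9],[471.6,91.1]]
S=[[559.4,149.2],[656.6,105.3],[662.5,-.4],[580.9,-56.8],[482.3,-14.9],[474,85.3]]
T=[[564.8,152.2],[657.4,106],[664,-1.5],[578,-57.3],[483.8,-12],[479.5,93.3]]
k=np.arange(6)
for X in(W,S,T,np.mean([W,S,T],0)):
    X=np.array(X); f=lambda p:(np.c_[p[0]+105*np.cos(p[2]-k*np.pi/3),p[1]+105*np.sin(p[2]-k*np.pi/3)]-X).ravel()
    q=least_squares(f,[571,44,1.6]); print('fit',q.x[:2],np.degrees(q.x[2]),np.sqrt(np.mean(q.fun**2)))
    o=q.x[:2]
g=np.mean([[665.7,9.8],[670.2,8.6],[664.2,6],[671.6,7.4],[665.1,10.8]],0);print('gap',g,ang(g-o),np.linalg.norm(g-o),'rails',ang(cc-o),ang((r[1]+r[3])/2-o),'knob',ang(np.array([476,-163])-o)+93)
E
```

```text
bar [573.38937139  50.48923694] 94.23954453133987 65.75716654927058
rails [array([730.09241496,  37.33586223]), array([820.31207412,   0.82507431]), array([705.83542578, -59.18026206]), array([783.81117876, -90.31085511])] -22.032574570617502 -21.763578017274476
fit [570.88333333  46.16666667] 94.37219913643393 2.086332480866494
fit [569.28333333  44.61666667] 95.36112166707642 1.7161471384075642
fit [571.25        46.78333333] 93.5412616004799 1.0733219738396635
fit [570.47222222  45.85555555] 94.42389214217027 0.755083953306088
gap [667.36   8.52] -21.074091307311274 103.83248620364935 rails -21.054490129334198 -21.365581265856214 knob -21.338800567363094
```

```bash
python3 -m jog '0.02 0.01 0 0 0 -0.25 -1;0.02 0.01 0 0 0 -0.5 -1;0.02 0.01 0 0 0 -0.75 -1;0.02 0.01 0 0 0 -1 -1;0.02 0.01 0 0 0 -1 -1;0.02 0.01 0 0 0 -1 -1'; python3 -c "
from h import *
go([570.5,45.6,235],4.4)"
```

```text
t: 13.3
ee_pos: [571.4, 43.2, 337.7]
orientation: [-2.178, -2.264, 0.0]
ft_force: [1.3, -0.1, 0.4]
width: 88.2
grasp_force: 0.0
at [571.4  43.2 337.7] yaw 2.2 q [0.05 0.25 1.65 0.   1.25 0.02] w 88.2
shift [ 0.012 -0.004  0.513] turn [-0.    -0.    -0.072]
```

```bash
python3 -m jog '0.01 0 0.1 0 0 -0.07 -1;0.01 0 0.2 0 0 -0.07 -1;0.01 0 0.3 0 0 -0.07 -1;0.01 0 0.4 0 0 -0.07 -1;0.01 0 0.47 0 0 -0.07 -1;0.01 0 0.51 0 0 -0.07 -1;0.01 0 0.51 0 0 -0.07 -1'; python3 -m jog '0 0 0 0 0 0 1;0 0 0 0 0 0 1;0 0 0 0 0 0 1;0 0 0 0 0 0 1;0 0 0 0 0 0 1;0 0 0 0 0 0 1;0 0 0 0 0 0 1;0 0 0 0 0 0 1';  python3 -m jog '0 0 0 0 0 0 1;0 0 0 0 0 0 1;0 0 0 0 0 0 1;0 0 0 0 0 0 1;0 0 0 0 0 0 1'; python3 - <<'E'
from h import *
go([570.5,45.6,235],4.4); print(get_obs()['moment'])
c,im=snap('wrist')
for t in('open_bottle','capped_1'): print(t,pts(pinpoint,t,'wrist',c))
E
```

```text
t: 14.0
ee_pos: [570.9, 45.1, 234.8]
orientation: [-2.132, -2.306, 0.002]
ft_force: [-1.0, 0.2, 0.2]
width: 87.8
grasp_force: 0.0
t: 14.8
ee_pos: [571.3, 45.1, 235.7]
orientation: [-2.132, -2.308, 0.0]
ft_force: [0.6, 0.6, 0.0]
width: 27.0
grasp_force: 0.0
t: 15.3
ee_pos: [572.0, 45.2, 235.7]
orientation: [2.131, 2.307, 0.001]
ft_force: [5.2, 0.5, -3.8]
width: 15.8
grasp_force: 30.0
at [572.   45.2 235.7] yaw 4.5 q [ 0.06  0.35  1.75  0.    1.04 -0.02] w 15.8
shift [ 0.003 -0.007  0.003] turn [0.003 0.    0.005]
[ 0.00989475 -0.80250442  0.02944023]
open_bottle [([563.6, 153.8, 46.6], 0.83)]
capped_1 [([471.7, 88.2, 46.5], 0.86), ([668.6, 1.6, 45.6], 0.8), ([843.5, 150.3, -3.5], 0.74), ([655.7, 106.0, 50.6], 0.6), ([485.0, -10.7, 50.4], 0.58)]
```

Gripped, 15.8 mm opening. I'll turn clockwise in stages.

```bash
python3 -m jog '0 0 0 0 0 0.05 1;0 0 0 0 0 0.15 1;0 0 0 0 0 0.3 1;0 0 0 0 0 0.48 1;0 0 0 0 0 0.66 1;0 0 0 0 0 0.82 1;0 0 0 0 0 0.94 1;0 0 0 0 0 1 1'; python3 - <<'E'
from h import *
go([570.5,45.6,235],-111.3); print(get_obs()['moment'])
c,im=snap('wrist','w5.png')
for t in('open_bottle','capped_1'): print(t,pts(pinpoint,t,'wrist',c))
E
```

```text
t: 16.25
ee_pos: [571.4, 45.3, 235.7]
orientation: [-2.658, -1.674, -0.0]
ft_force: [2.7, 0.2, -2.0]
width: 15.6
grasp_force: 30.0
at [571.4  45.3 235.7] yaw -25.6 q [0.06 0.35 1.75 0.   1.04 0.5 ] w 15.6
shift [-0.001 -0.005  0.003] turn [-1.000e-03 -0.000e+00  2.857e+00]
[ 0.0804065  -0.50439753  0.06643688]
open_bottle [([616.4, 142.8, 48.3], 0.77)]
capped_1 [([632.9, -40.9, 47.3], 0.96), ([677.7, 53.2, 47.9], 0.95), ([722.4, -249.9, -3.6], 0.85), ([512.2, 128.8, 47.4], 0.7), ([465.9, 38.5, 53.2], 0.6)]
```

The moment is low and the bottle moved about 30°, so the brake really is off. Continuing.

```bash
for i in 1; do python3 -m jog '0 0 0 0 0 0.05 1;0 0 0 0 0 0.15 1;0 0 0 0 0 0.3 1;0 0 0 0 0 0.48 1;0 0 0 0 0 0.66 1;0 0 0 0 0 0.82 1;0 0 0 0 0 0.94 1;0 0 0 0 0 1 1'; done; python3 -m jog '0 0 0 0 0 0.05 1;0 0 0 0 0 0.15 1;0 0 0 0 0 0.3 1;0 0 0 0 0 0.48 1;0 0 0 0 0 0.66 1;0 0 0 0 0 0.82 1;0 0 0 0 0 0.94 1;0 0 0 0 0 1 1'; python3 -m jog '0 0 0 0 0 0.05 1;0 0 0 0 0 0.12 1;0 0 0 0 0 0.25 1;0 0 0 0 0 0.4 1;0 0 0 0 0 0.55 1;0 0 0 0 0 0.67 1;0 0 0 0 0 0.75 1;0 0 0 0 0 0.8 1'; python3 -m jog '0 0 0 0 0 0 1;0 0 0 0 0 0 1;0 0 0 0 0 0 1;0 0 0 0 0 0 1'; python3 - <<'E'
from h import *
go([570.5,45.6,235],-111.3); print(get_obs()['moment'])
for n in ('wrist','top','scene','wrist','top','scene'):
    c,im=snap(n,n+'6.png')
    for t in('open_bottle','gap','capped_1'): print(n,t,pts(pinpoint,t,n,c))
E
```

```text
t: 17.2
ee_pos: [571.0, 45.6, 235.7]
orientation: [-3.0, -0.928, 0.001]
ft_force: [0.1, 3.9, 0.0]
width: 15.6
grasp_force: 30.0
t: 18.0
ee_pos: [570.7, 46.2, 235.7]
orientation: [-3.138, -0.12, 0.002]
ft_force: [-0.9, 7.1, 0.1]
width: 15.6
grasp_force: 30.0
t: 18.8
ee_pos: [570.8, 46.7, 235.7]
orientation: [-3.094, 0.534, 0.002]
ft_force: [-0.7, 9.2, -0.1]
width: 16.2
grasp_force: 30.0
t: 19.2
ee_pos: [570.8, 46.7, 235.7]
orientation: [-3.094, 0.531, 0.002]
ft_force: [-0.1, 9.3, 0.6]
width: 16.2
grasp_force: 30.0
at [570.8  46.7 235.7] yaw -109.5 q [0.06 0.35 1.75 0.   1.04 1.97] w 16.2
shift [0.    0.006 0.003] turn [-0.004  0.003  0.06 ]
[ 1.28069476 -0.13583227  0.03157375]
wrist open_bottle [([668.7, 12.3, 48.5], 0.9)]
wrist gap [([592.2, -59.9, 46.6], 0.46)]
wrist capped_1 [([589.7, -59.9, 47.6], 0.86), ([554.7, 148.5, 51.7], 0.85), ([649.7, 112.4, 45.3], 0.83), ([493.6, -20.3, 47.4], 0.59)]
top open_bottle [([670.1, 13.2, 48.7], 0.46)]
top gap [([667.7, 7.0, 53.8], 0.57)]
top capped_1 [([471.6, 82.1, 51.0], 0.68), ([841.3, 150.1, 0.2], 0.63), ([573.4, 44.8, 52.2], 0.56), ([724.
[... 591 characters left out ...]
6.1, 113.3, 49.6], 0.79), ([493.9, -21.3, 46.9], 0.57), ([474.5, -163.7, 96.5], 0.57)]
top open_bottle [([667.8, 10.7, 49.6], 0.52)]
top gap [([669.1, 10.1, 53.9], 0.87), ([549.5, 502.7, -2.1], 0.34), ([448.2, -470.2, 0.5], 0.3)]
top capped_1 [([667.5, 7.7, 55.4], 0.69), ([468.9, 83.1, 52.4], 0.68), ([838.6, 150.9, 1.3], 0.64), ([589.5, -58.6, 50.3], 0.63), ([725.1, -247.1, -4.6], 0.62), ([490.1, -24.2, 51.6], 0.45)]
scene open_bottle [([668.8, 8.5, 47.4], 0.94)]
scene gap [([665.7, 7.5, 47.2], 0.93)]
scene capped_1 [([840.2, 149.8, -2.2], 0.9), ([721.6, -250.3, 0.9], 0.74), ([649.1, 110.4, 47.4], 0.73), ([471.5, 80.4, 47.1], 0.64), ([488.8, -27.8, 46.9], 0.63), ([550.3, 149.9, 50.1], 0.55)]
```

Bottle angle is −19.5° against a gap angle of −21.4° (about 3.5 mm off), so a small trim of 2°.

```bash
python3 -m jog '0 0 0 0 0 0.03 1;0 0 0 0 0 0.05 1;0 0 0 0 0 0.07 1;0 0 0 0 0 0.07 1;0 0 0 0 0 0.07 1;0 0 0 0 0 0.07 1'; python3 - <<'E'
from h import *
go([570.5,45.6,235],-111.3)
for n in ('wrist','top','scene'):
    c,im=snap(n,n+'7.png')
    for t in('open_bottle','gap'): print(n,t,pts(pinpoint,t,n,c))
cv2.imwrite('pics/fin.png',np.hstack([cv2.resize(cv2.imread('pics/wrist7.png'),(400,300)),cv2.resize(cv2.imread('pics/scene7.png')[130:290,160:360],(400,320))[:300]]))
E
```

```text
t: 21.0
ee_pos: [570.9, 46.7, 235.7]
orientation: [-3.084, 0.588, 0.002]
ft_force: [-0.8, 9.9, 1.1]
width: 16.1
grasp_force: 30.0
at [570.9  46.7 235.7] yaw -111.6 q [0.06 0.35 1.75 0.   1.04 2.01] w 16.1
shift [0.    0.006 0.003] turn [-0.004  0.003 -0.01 ]
wrist open_bottle [([667.0, 10.8, 47.3], 0.92)]
wrist gap []
top open_bottle [([489.6, -21.4, 50.5], 0.39), ([669.1, 5.5, 49.2], 0.38)]
top gap [([669.5, 9.5, 55.2], 0.89)]
scene open_bottle [([666.3, 6.5, 48.7], 0.67), ([486.1, -19.4, 46.5], 0.64)]
scene gap [([666.7, 11.1, 50.6], 0.7)]
```

View pics/fin.png

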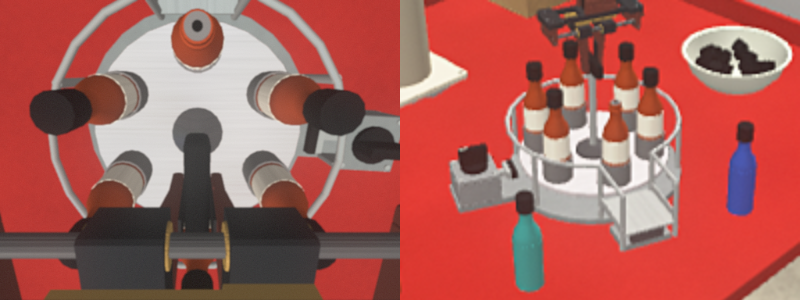

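The uncapped bottle, at (197,25) in the left half, stands centred in the rail gap at the chute head. All six bottles are upright, the handle is gripped at 30 N, and the knob is back at rest.

```bash
python3 -c "
from workcell import close_job
print(close_job())"
```

```text
the job is handed in; nothing more can be done
None
```

The job is handed in: the brake is off, the knob has sprung back, and the uncapped bottle stands within a few millimetres of the middle of the rail gap by camera measurement, with the gripper holding the T-handle still at 30 N (the hand-in returned no verdict).

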